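# Slide the plate under the drill-jig bridge and shut the gate

### The job

With the fingertips only, push the flat aluminium plate along the bench, under the jig's low bridge and fully home against the stop, and push the swing gate fully shut behind it. Keep the plate flat on the bench all the way: do not tip it, lift it, or put the fingers down on either side of it as if to grasp it, and leave everything else on the bench where it is.

Things in the scene. Friction and masses are not known exactly. Their poses are not given: they have to be found in the camera images.
- jig: the drill jig bolted to the bench, a straight channel running along its own +x from mouth to stop; z up. Origin: on the bench, on the channel's centre line, right below the plate's centre when the plate is fully home. The channel's floor is the bench itself. Side walls 20 mm high, parallel and 64 mm apart from x = -22 to 65 mm, flaring from there to about 98 mm apart at the mouth, x = -57 mm
- bridge (a point): middle of the underside of the jig's low bridge, 20 mm above the bench (4 mm over the plate), at x = 5 mm in the jig's frame. The bridge crosses the channel from x = -20 to 30 mm; its top is at 34 mm, with two bushings up to 42 mm
- stop (a point): middle of the face of the fixed stop at the channel's far end, x = 60 mm in the jig's frame, 20 mm high. With the plate home, its nose touches the stop and its tail stands out 40 mm behind the bridge, at x = -60 mm
- plate: the loose plain aluminium plate, 120 mm long (its own x) x 60 mm wide (y) x 16 mm thick (z), about 0.3 kg, lying flat on the bench in front of the jig's mouth. Origin: centre of its underside. Its +x end, the nose, points roughly at the mouth; the other end is its tail
- gate (a joint): angle of the swing gate (rad): 0 is shut, square across the mouth behind the plate; it grows to at most 2.6 as the gate opens, swinging away from the bridge and out to the jig's +y side. At angle q the arm points from the hinge along (-sin q, -cos q) in the jig's x, y. It has a hard stop at 0 and stays where it is left (about 0.04 N m of friction, no spring)
- gate_hinge (a point): the gate's vertical hinge axis, at x = -69, y = +66 mm in the jig's frame, at mid-height of the arm (16 mm above the bench). A post 16 mm across, up to 28 mm high
- gate_tip (a point): outer end of the gate's arm, on its middle line, 112 mm from the hinge axis. The arm is a straight steel bar 8 mm thick, from 6 to 26 mm above the bench, with a black pin 10 mm across standing on it 105 mm from the hinge up to 46 mm. Shut, it lies 5 mm clear of the tail of a plate that is home
- thick_block: a bare steel block, 80 x 45 x 26 mm, lying beside the lane on the side away from the gate post; too thick for the bridge; a bystander to leave alone. Origin: centre of its underside
- screwdriver: a loose screwdriver, 160 mm long, lying beside the jig; bystander
- oil_can: a grey round bottle with a black cap, 48 mm across, 115 mm tall, standing past the stop end of the jig; bystander. Origin: centre of its underside
- screw_jar: a glass jar with a steel lid, 52 mm across, 55 mm tall, standing beside the jig on the gate post's side; bystander. Origin: centre of its underside
- wrench: a loose steel wrench, 150 mm long, lying flat; bystander
- tea_glass: a small drinking glass, 56 mm across, 75 mm tall, standing past the stop end of the jig; bystander. Origin: centre of its underside
- wood_block: an offcut of wood, 70 x 35 x 30 mm, lying behind the plate's tail and to one side; bystander. Origin: centre of its underside
Not all that is in view belongs to the job. There is more than one size of the plate; the one meant has the size given above.

How it is judged:
At the end, for the whole second after the job is handed in: The plate lies flat under the bridge with its centre within 4 mm of the home point along the channel (5 mm across), not raised by more than 3 mm, tilted less than 0.05 rad and at rest, and the gate is shut to less than 0.12 rad and still (x of plate in the frame of jig between -0.004 and 0.004 m and y of plate in the frame of jig between -0.005 and 0.005 m and height (world z) of plate below 0.003 m and angle between plate's own z axis and vertical below 0.05 rad and value of joint gate below 0.12 rad and linear speed of plate below 0.01 m/s and velocity of joint gate below 0.05 rad/s); the robot touches nothing.
It fails at once if the plate is lifted more than 6 mm off the bench (height (world z) of plate above 0.006 m).
It fails at once if the plate is tipped by more than 0.1 rad (angle between plate's own z axis and vertical above 0.1 rad).
It fails at once if the fingers reach down on both sides of the plate as for a grasp (x of the grasp point in the frame of plate between -0.055 and 0.055 m and y of the grasp point in the frame of plate between -0.025 and 0.025 m and z of the grasp point in the frame of plate below 0.03 m).
It fails at once if a bystander is moved by more than 20 mm (distance of any of thick_block, screwdriver, oil_can, screw_jar, wrench, tea_glass, wood_block from where it was at the start of the episode above 0.02 m).
It also fails if it takes over 56 s, if anything falls off the work surface, if the arm or the gripper's body presses on something with over 40 N, if the wrist force passes 120 N, or if a joint passes its speed limit or range.

### The arm

A 6-joint arm with a two-finger parallel gripper is mounted at the origin on the work surface. World frame = base frame: x ahead of the robot, y to its left, z up, the work surface at z = 0. Lengths are in m, angles in rad, forces in N, time in s.
With the tool pointing down it reaches from about 0.275 to 0.825 m from the base axis. Payload 4.9 kg.
Tool frame: the origin (TCP) lies midway between the tips of the shut fingers; the grasp point (between the pads) lies 19 mm behind it (bot.grip_depth is the distance from the TCP to the grasp point, in m); y points along the fingers, x is the direction in which the jaws open and shut, and the axes are right-handed (so a half turn about y gives the same grasp; the last joint's range is limited). The gripper opens to 85 mm and grips with 20 to 120 N. Pads are 22 mm wide; open, the fingers measure 114 mm over their backs; the gripper's body (76 mm by 85 mm) begins 54 mm behind the grasp point. The pads swing forward as they close: fully open they stand 13 mm farther back than shut.
Start: joints at [-1.471, 0.326, -0.193, 1.052, 0, 1.437], TCP at [0.127, -0.535, 0.231] pointing down, gripper open.
Joint ranges: [-2.65, 2.65], [-0.97, 1.79], [-1.3, 1.35], [-1.93, 2.1], [-1.47, 1.37], [-3.14, 3.14]. Speed limits (rad/s): [2.57, 2.57, 3.14, 3.14, 3.14, 3.14].

### API

Orientations are given as a unit quaternion [w, x, y, z].
In Python, from cell import bot gives the robot as it stands. Calls block until the motion is done:
- bot.move_pose(position, orientation): joint-space move of the TCP to a pose.
- bot.move_linear(position, speed=0.15, rotation=None, until_force=None): straight line of the TCP; rotation=None keeps the orientation; speed is the mean speed in m/s. With until_force (N) it stops when the force on the tool has changed by that much, and returns True; else False.
- bot.goto_joints(angles): joint-space move.
- bot.set_gripper(opening, grasp_force=None): opening from 0.0 (shut) to 1.0 (fully open); grasp_force is the grip in N (None keeps the last); returns when the fingers have stopped.
- bot.wait(seconds).
- bot.solve_ik(position, orientation): joint angles nearest the present ones, or None.
- bot.camera(name): name is "side" or "top"; returns the picture (384x512x3 uint8, red, green, blue); there is no depth.
- bot.calibration(name): a dict with "mtx" (3x3 intrinsics, pixels), "extrinsics" (4x4, takes a point from world to camera coordinates). Camera axes: x right, y down, z forward; pixel columns grow to the right and rows downward; lengths in m; the calibration is good to about 2 mm. A picture is of the moment at which its call begins. calibration takes no time and is no camera call.
A pose or a line that the arm cannot do raises bot.PlanningError and nothing moves.
- bot.close_job(): hands the job in, once; it reports no verdict.
Trained networks look in the newest picture that a camera, given by its name, has taken for a name from the list of things; names that differ only in an ending like _2 or _b are one class to them, and where a whole thing is asked for, a point or a joint stands for the part that bears it (a point fixed in the world has none). Each returns a list of dicts, best first, with "confidence" (0 to 1); they miss things now and then, are a little off and sometimes report something else, mostly with a low value. They report only what shows in the picture. A call takes as long as a camera call. They do not tell look-alikes from the thing itself.
- bot.search_frame(camera, thing): "bbox" ([left, top, width, height] in pixels, round what is visible of it).
Readings, each from a call of its own:
- bot.read_clock(): time.
- bot.read_joint_positions(): joint angles.
- bot.read_joint_vel(): joint speeds.
- bot.read_joint_efforts(): joint torques, N m.
- bot.read_position(): TCP position.
- bot.read_tool_rot(): TCP orientation.
- bot.read_ft_force(): force on the tool from outside, world axes, zero at the start.
- bot.read_moment(): the same for the moment, N m.
- bot.read_gripper_width(): opening from 0.0 (shut) to 1.0 (fully open).
Only numpy, scipy, OpenCV 4.12 (cv2) and the standard library are available. Lean on these libraries where they do the work, as an engineer would, in place of code of your own. Each camera call takes 0.05 s, during which the arm holds its last target.

## Working session

There is one attempt and no reset: what is moved stays moved. The work goes in short steps, each a Python script; the robot and the scene stay as the last script left them, time stands still between calls to the robot, and variables do not carry over. Pictures are saved under pics/ and viewed, and the job is handed in when it is done.

```bash
ls; mkdir -p pics; python3 - <<'E'
from cell import bot
import cv2
for n in ("top","side"):
    im=bot.camera(n); cv2.imwrite(f"pics/{n}0.png",cv2.resize(im[:,:,::-1],(800,600),interpolation=cv2.INTER_CUBIC)); cv2.imwrite(f"pics/raw_{n}0.png",im[:,:,::-1])
    c=bot.calibration(n);print(n,c['mtx'].tolist(),c['extrinsics'].round(4).tolist())
    for t in ["plate","jig","bridge","stop","gate","gate_hinge","gate_tip","thick_block","wood_block"]:
        print(t,[(d['bbox'],round(d['confidence'],2)) for d in bot.search_frame(n,t)])
print(bot.read_clock(),bot.read_gripper_width(), bot.read_tool_rot(), bot.grip_depth)
E
```

```text
pics
top [[414.7649427271258, 0.0, 255.8158491077919], [0.0, 414.7649427271258, 187.79310631434487], [0.0, 0.0, 1.0]] [[-0.0148, -0.9999, 0.0082, 0.0195], [-0.9923, 0.0136, -0.1231, 0.5243], [0.123, -0.0099, -0.9924, 0.9249], [0.0, 0.0, 0.0, 1.0]]
plate [([352.1, 156.1, 74.8, 45.2], 0.91), ([245.0, 167.0, 54.8, 36.4], 0.81), ([346.5, 262.4, 47.6, 76.4], 0.76)]
jig [([164.8, 161.3, 110.7, 67.2], 0.95)]
bridge [([162.8, 158.2, 111.9, 70.3], 0.94)]
stop [([161.4, 157.1, 112.0, 73.0], 0.8)]
gate [([222.5, 206.8, 47.7, 20.3], 0.66)]
gate_hinge [([160.3, 160.2, 112.4, 67.5], 0.92)]
gate_tip [([222.2, 204.5, 49.6, 24.6], 0.72)]
thick_block [([229.4, 119.0, 34.6, 25.4], 0.85)]
wood_block [([315.4, 215.2, 33.5, 30.2], 0.79)]
side [[409.67659447027637, 0.0, 253.5228042669235], [0.0, 409.67659447027637, 190.90708961332822], [0.0, 0.0, 1.0]] [[-0.693, -0.7208, -0.0132, 0.3663], [-0.3577, 0.3597, -0.8618, 0.2222], [0.6259, -0.5925, -0.5071, 0.805], [0.0, 0.0, 0.0, 1.0]]
plate [([289.6, 148.8, 52.2, 29.6], 0.89), ([354.3, 185.9, 69.9, 35.1], 0.89), ([245.5, 181.0, 34.2, 29.3], 0.84)]
jig [([174.4, 196.6, 110.8, 45.7], 0.79)]
bridge [([173.4, 201.2, 116.0, 42.9], 0.62)]
stop [([136.7, 197.6, 28.3, 53.2], 0.62)]
gate []
gate_hinge [([171.4, 202.2, 116.1, 37.7], 0.62)]
gate_tip [([243.5, 197.6, 43.0, 22.3], 0.75), ([161.7, 199.3, 27.9, 14.0], 0.37)]
thick_block []
wood_block [([314.2, 178.6, 13.0, 24.0], 0.7), ([245.6, 181.9, 34.8, 31.2], 0.69), ([158.6, 233.9, 25.7, 36.2], 0.56)]
1.0 1.0008035047839792 [ 0.55491253 -0.55489385  0.43826595 -0.43827829] 0.0187
```

View pics/top0.png

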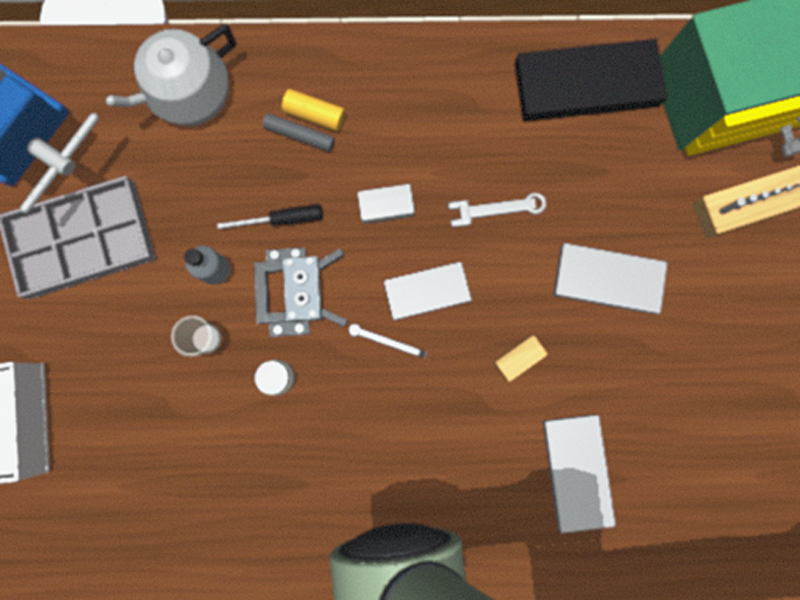

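View pics/side0.png

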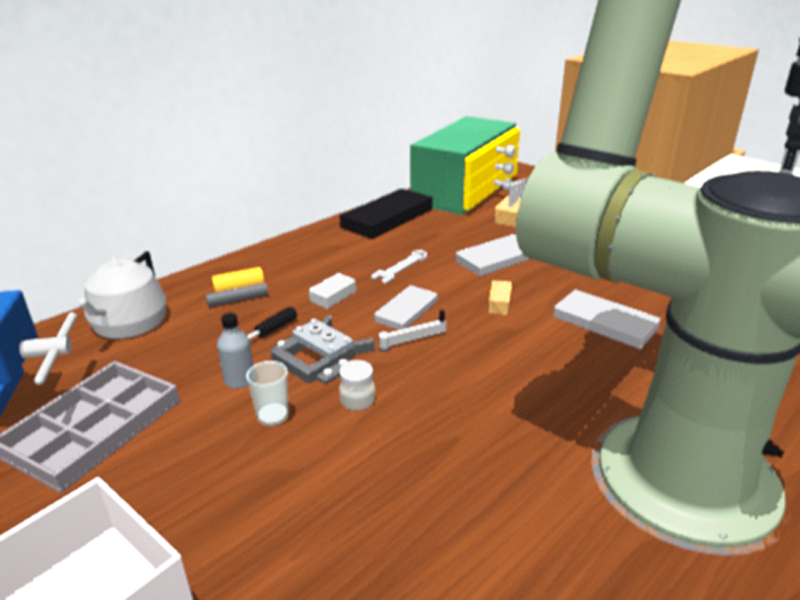

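```bash
python3 - <<'E'
import cv2
im=cv2.imread('pics/raw_top0.png')
c=im[150:245,155:310]; cv2.imwrite('pics/crop1.png',cv2.resize(c,None,fx=5,fy=5,interpolation=cv2.INTER_CUBIC))
E
```

```text
(no output)
```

View pics/crop1.png

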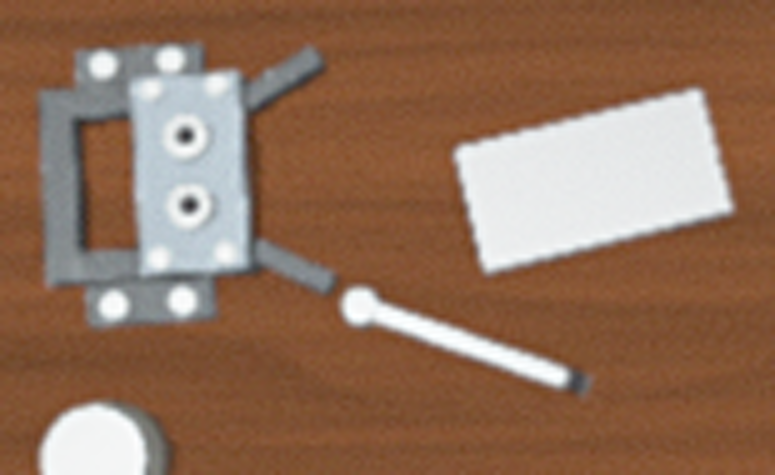

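```bash
cat > h.py <<'E'
import numpy as np, cv2
def raw(p): return (np.array(p,float)+.5)/5-.5+np.array([155,150])
def w(c,px,z):
    M=c['mtx'];E=np.array(c['extrinsics']);R=E[:3,:3];t=E[:3,3]
    d=R.T@np.linalg.solve(M,[px[0],px[1],1]);o=-R.T@t
    return (o+d*(z-o[2])/d[2])[:2]
def rigid(a,b):
    a=np.array(a);b=np.array(b);ca=a.mean(0);cb=b.mean(0)
    u,s,v=np.linalg.svd((a-ca).T@(b-cb));R=(v.T@np.diag([1,np.linalg.det(v.T@u.T)])@u.T)
    return R,cb-R@ca
E
python3 - <<'E'
from cell import bot
from h import *
c=bot.calibration('top')
W=lambda p,z:w(c,raw(p),z)
br=[W(p,.034) for p in [(131,84),(240,70),(252,268),(143,276)]]
print('bridge',np.round(br,4))
L=.5*np.linalg.norm((br[0]+br[1]-br[2]-br[3])/2);print('half',L,np.linalg.norm(br[0]-br[1]))
mod=[(.03,-L),(-.02,-L),(-.02,L),(.03,L)]
bu=[W(p,.042) for p in [(185,136),(190,206)]];b=np.linalg.norm(bu[0]-bu[1])/2
mod+=[(.005,-b),(.005,b)];obs=br+bu
mod+=[(-.069,.066)];obs+=[W((360,305),.028)]
mod+=[(.06,-.032),(.06,.032)];obs+=[W((77,120),.02),W((82,250),.02)]
R,t=rigid(mod,obs);mod=np.array(mod);obs=np.array(obs)
print('jig',t,np.degrees(np.arctan2(R[1,0],R[0,0])));print('res mm',np.round(((obs-t)@R-mod)*1e3,1))
P=np.array([W(p,.016) for p in [(455,150),(703,88),(735,212),(485,272)]])
print('len',np.linalg.norm(P[0]-P[1]),np.linalg.norm(P[1]-P[2]),np.linalg.norm(P[2]-P[3]),np.linalg.norm(P[3]-P[0]))
pl=[(.06,-.03),(-.06,-.03),(-.06,.03),(.06,.03)]
Rp,tp=rigid(pl,P);print('plate',tp,np.degrees(np.arctan2(Rp[1,0],Rp[0,0])),'in jig',(tp-t)@R)
h=W((360,305),.028);tip=W((580,382),.046);print('hinge',h,'pin',tip,np.linalg.norm(h-tip));
d=R.T@(tip-h);print('q',np.arctan2(-d[0],-d[1]),'tipjig',(tip-t)@R)
for n,px,z in [('jar',(100,450),.055)]: print(n,(W(px,z)-t)@R)
c8=lambda p:(np.array(p)+.5)*.64-.5
for n,px,z in [('wood',(522,359),.03),('wr1',(455,212),.006),('wr2',(540,203),.006),('thick',(386,203),.026),('big',(611,278),.016)]:
    print(n,((w(c,c8(px),z)-t)@R).round(3))
for q in [(0,0,0,0)]:pass
for n,cs in [('big',[(566,244),(666,262),(660,312),(557,295)]),('big2',[(545,421),(599,416),(614,526),(562,532)])]:
    C=[w(c,c8(p),.016) for p in cs];print(n,[np.linalg.norm(C[i]-C[i-1]).round(3) for i in range(4)])
E
```

```text
bridge [[0.5766 0.185 ]
 [0.5825 0.1346]
 [0.4904 0.129 ]
 [0.4874 0.1788]]
half 0.045443912737356415 0.0507544381127995
jig [0.53481525 0.15194671] 93.42391356221206
res mm [[ 0.5  1.7]
 [-0.2 -1.2]
 [-0.3  0.3]
 [-0.3  0.3]
 [ 0.8 -0.1]
 [ 0.3 -0.1]
 [ 0.9 -0.1]
 [-1.2  0.9]
 [-0.5 -1.8]]
len 0.1208633057183528 0.060707630045674206 0.12066795211195866 0.059284619741047276
plate [ 0.53108264 -0.0298811 ] 103.03451345424308 in jig [-0.18128032  0.01458525]
hinge [0.47311343 0.07999187] pin [ 0.4357825  -0.01982038] 0.10656492429997796
q 1.9884586745268504 tipjig [-0.16554595  0.10911442]
jar [0.04934945 0.12350456]
wood [-0.31   0.128]
wr1 [-0.234 -0.105]
wr2 [-0.366 -0.11 ]
thick [-0.128 -0.122]
big [-0.459  0.016]
big [np.float64(0.08), np.float64(0.154), np.float64(0.077), np.float64(0.156)]
big2 [np.float64(0.159), np.float64(0.08), np.float64(0.157), np.float64(0.076)]
```

Candidates for the plate, in the 800×600 top view: white plate at (428,290), larger plate at (611,278), larger plate at (580,473) and small thick block at (386,203). The two larger plates measure about 155×78 mm. Only (428,290) measures 120×60 mm and points at the mouth, and the crop shows it clearly with corners that fit. The gate is open at about 1.99 rad.

First I'll push the plate's +y side sideways with the fingers shut, which squares and centres it on the channel.

```bash
cat >> h.py <<'E'
from scipy.spatial.transform import Rotation as Ro
JT=np.array([0.5348,0.1519]);JA=np.radians(93.4)
JR=np.array([[np.cos(JA),-np.sin(JA)],[np.sin(JA),np.cos(JA)]])
def J(x,y,z): # jig mm -> world m
    p=JT+JR@(np.array([x,y])/1e3);return [p[0],p[1],z/1e3]
def Q(deg): # tool x direction, deg in the jig's frame
    a=JA+np.radians(deg);x=np.array([np.cos(a),np.sin(a),0]);y=np.array([0,0,-1.])
    q=Ro.from_matrix(np.c_[x,y,np.cross(x,y)]).as_quat();return [q[3],q[0],q[1],q[2]]
def best(bot,p,degs):
    j0=np.array(bot.read_joint_positions());o=[]
    for d in degs:
        s=bot.solve_ik(p,Q(d))
        if s is not None:o.append((abs(np.array(s)-j0).max(),d,s))
    return min(o,key=lambda t:t[0])
def pic(bot,name,cam='top'):
    im=bot.camera(cam)[:,:,::-1];cv2.imwrite(f'pics/raw_{name}.png',im)
    c=im[150:245,155:310] if cam=='top' else im[130:260,150:350]
    cv2.imwrite(f'pics/{name}.png',cv2.resize(c,None,fx=5 if cam=='top' else 4,fy=5 if cam=='top' else 4,interpolation=cv2.INTER_CUBIC))
E
python3 - <<'E'
from cell import bot
from h import *
bot.set_gripper(0.0)
p=J(-178,74,120)
for d in (0,180,90,-90):
    s=bot.solve_ik(p,Q(d));print(d,None if s is None else np.round(s,2))
_,d,s=best(bot,p,(0,180));print(d)
bot.move_pose(p,Q(d))
bot.move_linear(J(-178,74,5),speed=.1)
print(bot.read_ft_force(),bot.read_position())
print(bot.move_linear(J(-178,42,5),speed=.03,until_force=25),bot.read_ft_force())
bot.move_linear(J(-178,60,5),speed=.1);bot.move_linear(J(-178,74,120),speed=.2)
bot.move_pose(J(-255,150,200),Q(d))
pic(bot,'a');print(bot.read_clock())
E
```

```text
0 [-0.22  0.3  -0.55  0.72  0.   -0.28]
180 [-0.22  0.3  -0.55  0.72  0.    2.86]
90 [-0.22  0.3  -0.55  0.72  0.   -1.85]
-90 [-0.22  0.3  -0.55  0.72  0.    1.29]
180
[ 0.42573649 -0.22987602  0.30468781] [ 0.4719986  -0.03029416  0.00547663]
False [-0.75091836  0.49884688  0.00380823]
8.2167
```

View pics/a.png

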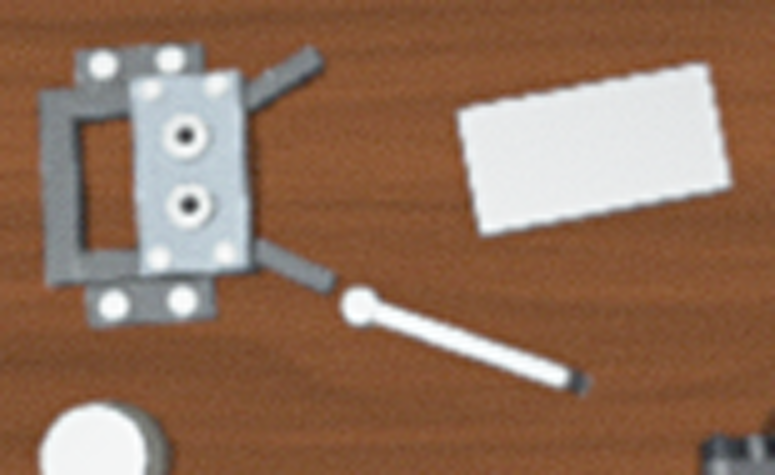

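```bash
cat >> h.py <<'E'
def plate(bot,name,box=(235,150,320,222)):
    im=cv2.imread(f'pics/raw_{name}.png');c=bot.calibration('top')
    m=(im.min(2)>150).astype(np.uint8);k=np.zeros_like(m);k[box[1]:box[3],box[0]:box[2]]=1;m*=k
    cs,_=cv2.findContours(m,cv2.RETR_EXTERNAL,cv2.CHAIN_APPROX_NONE);ct=max(cs,key=cv2.contourArea)[:,0]
    P=np.array([(w(c,p,.016)-JT)@JR*1e3 for p in ct]).astype(np.float32)
    (x,y),(a,b),t=cv2.minAreaRect(P)
    if a<b:a,b,t=b,a,t+90
    t=(t+90)%180-90
    return round(x,1),round(y,1),round(t,1),round(a,1),round(b,1)
E
python3 - <<'E'
from cell import bot
from h import *
cv2.imwrite('pics/raw_t0.png',cv2.imread('pics/raw_top0.png'))
print(plate(bot,'t0'),plate(bot,'a'))
E
```

```text
(-180.8, 14.4, 10.0, 120.8, 60.8) (-182.2, -0.6, 6.7, 120.8, 60.8)
```

```bash
python3 - <<'E'
from cell import bot
from h import *
p=J(-275,0,120)
_,d,s=best(bot,p,(90,-90));print(d)
bot.move_pose(p,Q(d))
bot.move_linear(J(-275,0,5),speed=.12)
print(bot.move_linear(J(-181,0,5),speed=.05,until_force=25),bot.read_ft_force())
pic(bot,'b');print(bot.read_clock())
E
```

```text
-90
False [ 0.03671304 -1.79144248 -0.6735145 ]
12.725
```

View pics/b.png

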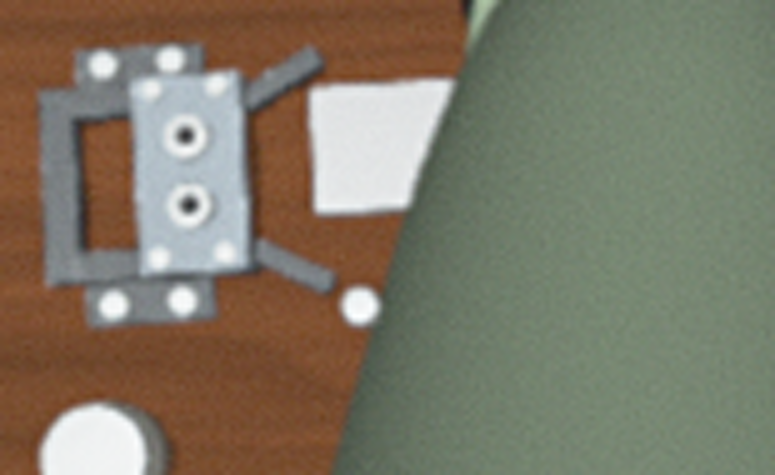

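```bash
python3 - <<'E'
from cell import bot
from h import *
c=bot.calibration('top')
for p in [(309,88),(317,213),(440,81)]: print((w(c,raw(p),.016)-JT)@JR*1e3)
E
```

```text
[-50.14625611 -39.10833453]
[-50.17773296  20.43480167]
[-112.04352025  -37.96410801]
```

The plate is square now, with its nose at (313,150) in the crop, but it sits about 9 mm towards -y. I'll back off and nudge it flush from the -y side.

```bash
python3 - <<'E'
from cell import bot
from h import *
bot.move_linear(J(-195,0,5),speed=.1);bot.move_linear(J(-195,0,100),speed=.2)
p=J(-112,-62,100)
_,d,s=best(bot,p,(0,180));print(d)
bot.move_pose(p,Q(d))
bot.move_linear(J(-112,-62,5),speed=.12)
print(bot.move_linear(J(-112,-41.5,5),speed=.03,until_force=25),bot.read_ft_force())
bot.move_linear(J(-112,-58,5),speed=.1);bot.move_linear(J(-112,-62,100),speed=.2)
p=J(-195,0,100);_,d,s=best(bot,p,(90,-90));bot.move_pose(p,Q(d))
pic(bot,'c');print(bot.read_clock())
E
```

```text
0
False [ 0.82299468 -0.06220233  1.54136198]
18.9417
```

View pics/c.png

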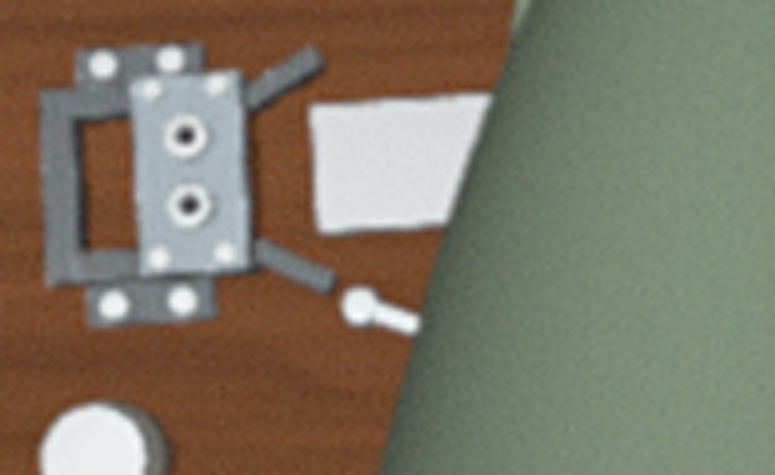

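The plate is now centred, with nose corners at crop (311,104) and (320,233). Next I push it home.

```bash
python3 - <<'E'
from cell import bot
from h import *
c=bot.calibration('top')
for p in [(311,104),(320,233)]: print((w(c,raw(p),.016)-JT)@JR*1e3)
bot.move_linear(J(-195,0,5),speed=.12)
print(bot.move_linear(J(-95,0,5),speed=.06,until_force=20),bot.read_ft_force())
r=bot.move_linear(J(-66,0,5),speed=.03,until_force=15);print(r,bot.read_ft_force())
pp=np.array(bot.read_position());print((pp[:2]-JT)@JR*1e3)
pic(bot,'d');print(bot.read_clock())
E
```

```text
[-50.60903935 -31.40366337]
[-50.98494869  29.93853781]
False [-0.21433476 -4.09491953  4.11956513]
False [  0.37092827 -15.68073114   4.07119298]
[-70.11815687  -0.10327257]
22.8667
```

View pics/d.png

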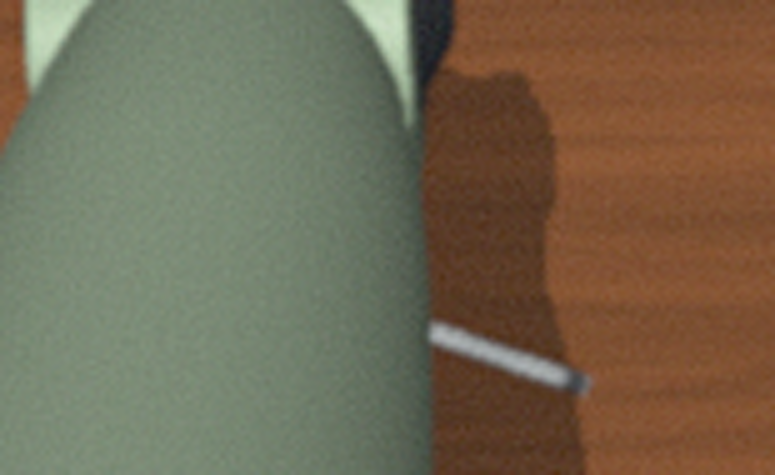

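```bash
python3 - <<'E'
from cell import bot
from h import *
bot.move_linear(J(-95,0,5),speed=.1);bot.move_linear(J(-95,0,100),speed=.25)
p=J(-150,150,110)
for d in (0,90,-90,180,65,245,-115,155,-25):
    s=bot.solve_ik(p,Q(d));print(d,None if s is None else np.round(s,2))
bot.move_pose(J(-200,150,150),Q(-90))
pic(bot,'e');pic(bot,'e_s','side');print(bot.read_clock())
E
```

```text
0 [-0.2   0.18 -0.75  0.64  0.   -0.26]
90 [-0.2   0.18 -0.75  0.64  0.   -1.84]
-90 [-0.2   0.18 -0.75  0.64  0.    1.31]
180 [-0.2   0.18 -0.75  0.64  0.    2.88]
65 [-0.2   0.18 -0.75  0.64  0.   -1.4 ]
245 [-0.2   0.18 -0.75  0.64  0.    1.74]
-115 [-0.2   0.18 -0.75  0.64  0.    1.74]
155 [-0.2   0.18 -0.75  0.64  0.   -2.97]
-25 [-0.2   0.18 -0.75  0.64  0.    0.17]
24.725
```

View pics/e.png

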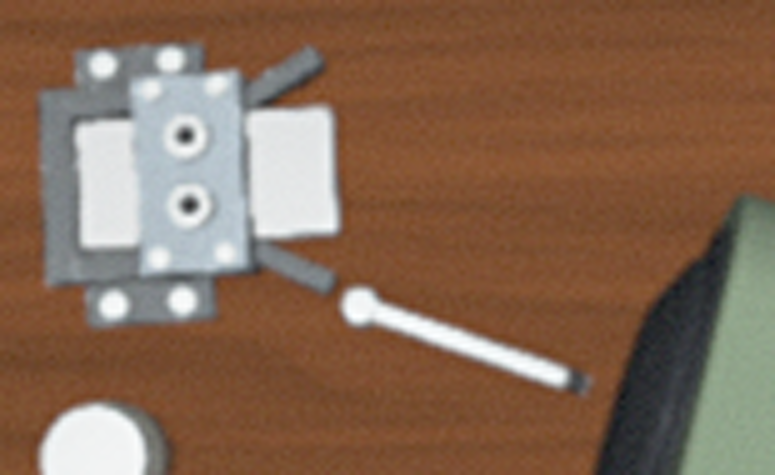

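View pics/e_s.png

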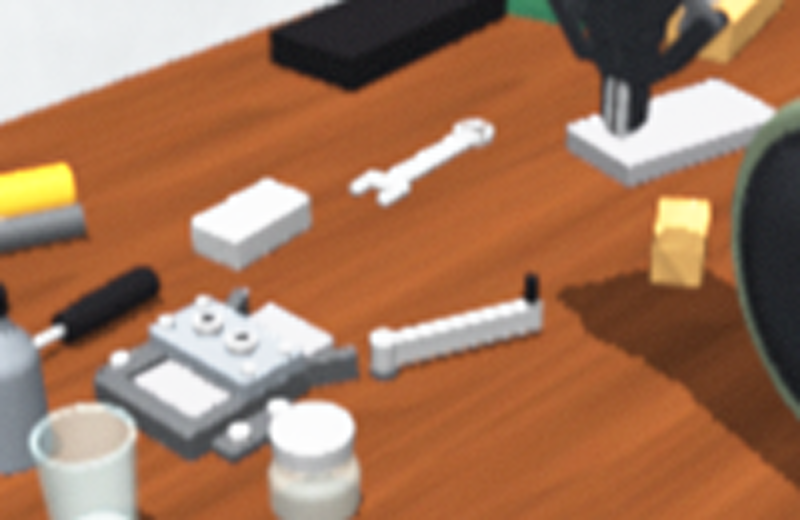

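The plate is home in this view: nose on the stop at crop (77,185), tail at (336,170). Now I sweep the gate shut, keeping the shut fingers flush on its trailing side.

```bash
python3 - <<'E'
from cell import bot
from h import *
c=bot.calibration('top')
print('tail/nose',[((w(c,raw(p),.016)-JT)@JR*1e3).round(1) for p in [(332,106),(340,235),(77,120),(82,248)]])
def F(q,off,r=80):
    return (-69-r*np.sin(q)-off*np.cos(q),66-r*np.cos(q)+off*np.sin(q)),Q(90-np.degrees(q))
q0=1.99
(x,y),q=F(q0,32)
bot.move_pose(J(x,y,110),q)
bot.move_linear(J(x,y,10),speed=.12)
for qq in list(np.linspace(q0,0.05,12)):
    (x,y),q=F(qq,15.5)
    f=bot.move_linear(J(x,y,10),speed=.06,rotation=q,until_force=20)
    if f: print('force at',qq,bot.read_ft_force());break
print(bot.read_clock(),bot.read_ft_force())
(x,y),q=F(0,15);print(bot.move_linear(J(x+3.5,y,10),speed=.03,rotation=q,until_force=12),bot.read_ft_force())
pp=np.array(bot.read_position());print((pp[:2]-JT)@JR*1e3,bot.read_clock())
bot.move_linear(J(-115,-14,10),speed=.08);bot.move_linear(J(-115,-14,110),speed=.25)
bot.move_pose(J(-260,100,180),Q(90))
pic(bot,'f');pic(bot,'f_s','side');print(bot.read_clock())
E
```

```text
tail/nose [array([-60.4, -29.7]), array([-60.3,  31.6]), array([ 59.6, -31.8]), array([60.3, 28.8])]
31.3583 [-0.27511422 -0.99361475 -0.05100966]
False [-0.55854749 -7.81379166  1.10624305]
[-83.20931605 -13.84138569] 31.775
33.8167
```

View pics/f.png

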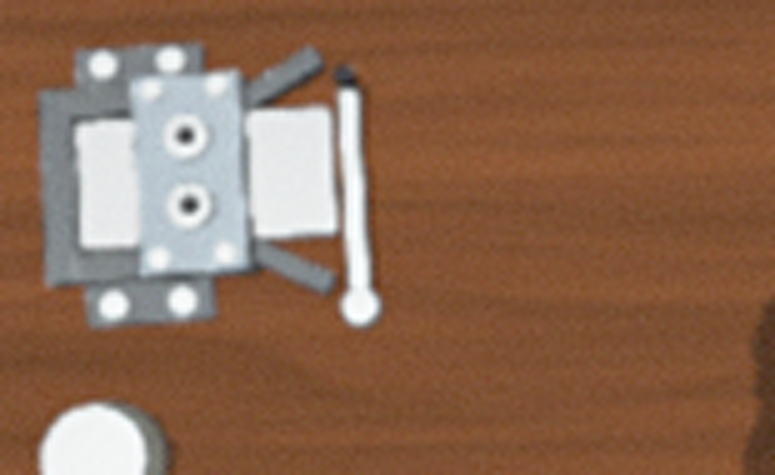

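View pics/f_s.png

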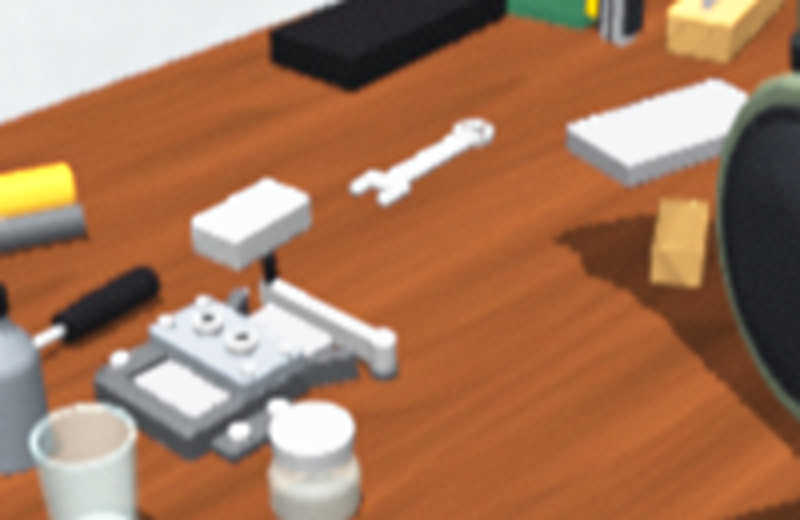

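```bash
python3 - <<'E'
from cell import bot
from h import *
c=bot.calibration('top')
h=(w(c,raw((360,305)),.028)-JT)@JR;
for p,z in [((345,75),.046),((348,92),.026)]:
    t=(w(c,raw(p),z)-JT)@JR;d=t-h;print('q',np.arctan2(-d[0],-d[1]),t)
print('plate corners',[((w(c,raw(p),.016)-JT)@JR*1e3).round(1) for p in [(331,106),(339,234),(77,120),(82,248)]])
a=cv2.imread('pics/raw_top0.png');b=cv2.imread('pics/raw_f.png')
d=(cv2.absdiff(a,b).max(2)>45).astype(np.uint8)
n,_,st,_=cv2.connectedComponentsWithStats(d);print([s.tolist() for s in st[1:] if s[4]>15])
print(bot.read_ft_force(),bot.read_position())
bot.close_job()
E
```

```text
q 0.01028609689152735 [-0.06919661 -0.0385134 ]
q 0.008112299755258552 [-0.06893384 -0.03408808]
plate corners [array([-59.9, -29.8]), array([-59.8,  31.1]), array([ 59.6, -31.8]), array([60.3, 28.8])]
[[291, 125, 183, 259, 30964], [204, 164, 25, 44, 701], [245, 167, 57, 38, 1411], [170, 173, 13, 27, 309], [230, 210, 41, 18, 228], [217, 335, 71, 22, 604], [211, 347, 84, 37, 1453], [297, 352, 7, 10, 28], [297, 363, 10, 10, 49]]
[-0.38894286  0.3584758   0.21895753] [ 0.45074416 -0.11255322  0.17909321]
the job is handed in; nothing more can be done
```

The plate is home against the stop and the gate is shut, and I've handed the job in; the interface gives no verdict. The pushing and checks took about 34 s of the 56 s allowed.

**What I did:** I chose the 120×60 mm plate over the two larger look-alikes. With the fingers shut, I pushed it sideways to square it up and then pushed its tail. That left it 9 mm off centre, so I nudged it back from the other side. I then pushed it under the bridge onto the stop, where the force rose to about 16 N, and swept the gate shut with the fingertips.

**Last checks, from the top camera:**

| Check | Measured | Limit |
|---|---|---|
| Plate along the channel | about 0 mm from home (nose ≈ +60, tail ≈ -60) | ±4 mm |
| Plate across the channel | about -0.5 mm | ±5 mm |
| Gate angle | about 0.01 rad | below 0.12 rad |

- **Robot clear:** the arm was parked away from everything, with about 0.6 N on the wrist, which is small and similar to an earlier reading with the tool free.
- **Bystanders:** comparing the top picture with the first one showed no changes at the jar, bottle, glass, screwdriver or thick block. The arm covered the wrench and wood block in that comparison. The wrench looks unmoved in the side view. The wood block is only partly in view there; it looks in place, but I didn't measure it.

One thing did not go as predicted: the first sideways push turned the plate less than I expected, and the tail push that followed squared it.

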